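# Point out the oil and the two stones for a knife

### The job

Show the apprentice, by pointing only, what this knife needs and in which order: first point down at the tip of the red oil can's spout, then at the middle of the charcoal-black stone, then at the middle of the ivory-white stone, each time with the fingertips about 3 cm above the spot and staying there for 2 seconds. Raise the hand well clear between them, skip the green stone (do not bring the fingertips down to it), and touch, push or lift nothing at all. Finish still pointing at the white stone.

Things in the scene. Friction and masses are not known exactly. Their poses are not given: they have to be found in the camera images.
- spout_tip (a point): the outlet of the oil can's thin steel spout (tube 7 mm thick, ending in a round brass nozzle 12 mm across), the highest point of all loose things (fixed equipment at the bench edges is under 210 mm high), 181 mm above the bench; the point is the top of the nozzle. It is 100 mm out from the can's axis, towards the can's +x. Its axes are those of the can.
- oiler: small red pump oil can standing upright, loose and easily tipped: round body 84 mm across, tapering to a neck, 102 mm high, with a slanted steel spout rising to the can's +x side (end 100 mm out, 181 mm up) and a red lever hooked down on its -x side (to 71 mm out, up to 123 mm high). Origin: centre of the underside, z up. Stands to the left or the right of the row of stones.
- coarse_stone: the charcoal-black sharpening stone of coarse grit, bonded along the middle of a light wooden base. Overall 170 long (x) x 56 wide (y) x 34 mm high; the stone itself is 150 x 50 x 22 mm on top. Origin: centre of the underside, so the middle of the stone's top face is 34 mm above it. z up, x along its length. Lies flat on the bench, loose.
- fine_stone: the ivory-white sharpening stone of fine grit, bonded along the middle of a light wooden base. Overall 170 long (x) x 56 wide (y) x 34 mm high; the stone itself is 150 x 50 x 22 mm on top. Origin: centre of the underside, so the middle of the stone's top face is 34 mm above it. z up, x along its length. Lies flat on the bench, loose.
- green_stone: the green sharpening stone of medium grit, bonded along the middle of a light wooden base. Overall 170 long (x) x 56 wide (y) x 34 mm high; the stone itself is 150 x 50 x 22 mm on top. Origin: centre of the underside, so the middle of the stone's top face is 34 mm above it. z up, x along its length. Lies flat on the bench, loose. Not wanted for this knife; skip it.
- jar: amber glass jar with steel cap, 68 mm across, 85 mm high, on the side of the row of stones where the oil can is not. Origin: centre of the underside. A bystander, loose; leave alone.
- knife: kitchen knife lying flat beyond the stones: dark wooden handle 115 mm long towards its -y, blue blade sheath 160 mm long towards its +y, 19 mm high. Origin on the underside, near the bolster. A bystander, loose; leave alone.
- cork_block: cork block 50 x 100 x 35 mm, lying beyond the stones. Origin: centre of the underside. A bystander, loose; leave alone.
- tin: flat round yellow tin 64 mm across, 30 mm high, beyond the stones to the left. Origin: centre of the underside. A bystander, loose; leave alone.

How it is judged:
By the outcome, as a careful person would: the job done as asked, in the order asked, and still so for the second after the job is handed in, with the robot touching nothing.
It also fails if it takes over 56 s, if anything falls off the work surface, if the arm or the gripper's body presses on something with over 40 N, if the wrist force passes 120 N, or if a joint passes its speed limit or range.

### The arm

A 6-joint arm with a two-finger parallel gripper is mounted at the origin on the work surface. World frame = base frame: x ahead of the robot, y to its left, z up, the work surface at z = 0. Lengths are in m, angles in rad, forces in N, time in s.
With the tool pointing down it reaches from about 0.3 to 0.775 m from the base axis. Payload 14.6 kg.
Tool frame: the origin (TCP) lies at the very end of the fingers, on their centre line; the grasp point (between the pads) lies 19 mm behind it (ctrl.hold_point_z is the z of the grasp point in the tool frame, in m); z points along the fingers, y is the direction in which the jaws open and shut (so a half turn about z gives the same grasp; the last joint's range is limited). The gripper opens to 94 mm and grips with 3 to 60 N. Pads are 16 mm wide; open, the fingers measure 119 mm over their backs; the gripper's body (75 mm by 177 mm) begins 78 mm behind the grasp point.
Start: joints at [-1.402, 0.3, 1.521, -0, 1.321, -0.067], TCP at [0.128, -0.535, 0.205] pointing down, gripper open.
Joint ranges: [-3.03, 3.03], [-0.79, 2.21], [0.23, 2.52], [-1.04, 4.18], [0, 3.07], [-2.55, 2.55]. Speed limits (rad/s): [2.22, 2.22, 2.57, 3.14, 3.14, 3.14].

### API

Orientations are given as [roll, pitch, yaw] about the fixed x, y, z axes, in that order (R = Rz(yaw) Ry(pitch) Rx(roll)).
In Python, from station import ctrl, cams, hand_in gives the robot as it stands.
- The arm moves only by the tool servo_tool, never from a script. Its argument "rows" is a list of rows, each a list of 7 numbers: the shift along the world's x, y, z in m, then the turn, a rotation vector about the world's x, y, z in rad, then the gripper command: -1 is shut, 1 is fully open, values between are in proportion. A call has exactly 8 rows; each row is the pose to reach, as a shift and turn from the pose measured when the call began; what a row does not reach only later rows make up. A row lasts 1/12 s, in which the tool goes at most 41.7 mm and 7.16 degrees, less where a joint would pass 70% of its speed; a pose out of reach is approached as far as the arm can. A call with a gripper value outside its range is refused whole. The fingers move at their own pace and stop on an object; "newtons" is the grip in N (left out, the last holds). Time passes only in rows, so rows that repeat a pose let the fingers close, or fill a call up. It gives the time, the measured TCP pose, the force and the opening at its end, in the units of the state.
- ctrl.get_obs(): the state, without advancing time (a new reading comes with each control period).
- cams.camera(name): name is "side" or "top" or "wrist"; returns a dict with "image" (384x512x3 uint8, red, green, blue), "depth" (384x512 float32, m along the optical axis (not along the pixel's ray), 0 where there is no reading), "fx", "fy", "cx", "cy" (pixels), "rvec" (rotation vector, rad) and "tvec" (3), from world to camera coordinates, as OpenCV has them; the wrist camera has in their place "hand_eye" (4x4, takes a point from camera to tool coordinates, whose origin is the TCP and whose axes are the flange's). Camera axes: x right, y down, z forward; pixel columns grow to the right and rows downward; lengths in m; the calibration is good to about 2 mm. A picture is of the moment at which its call begins: read the wrist's pose just before it.
- hand_in(): hands the job in, once; it reports no verdict.
Trained networks look in a picture, given as the dict that the camera call returned (one of the last four; its "shot" number tells which), for a name from the list of things; names that differ only in an ending like _2 or _b are one class to them, and where a whole thing is asked for, a point or a joint stands for the part that bears it (a point fixed in the world has none). Each returns a list of dicts, best first, with "p" (0 to 1); they miss things now and then, are a little off and sometimes report something else, mostly with a low value. They report only what shows in the picture. A call takes as long as a camera call.
- cams.spot_in(picture, name): "box" ([left, top, right, bottom] as shares, 0 to 1, of the picture: columns of its width, rows of its height, round what is visible of it).
- cams.place_of(picture, name): "at" ([column, row] as shares, 0 to 1, of the picture: columns of its width, rows of its height: a listed point, or the origin of a listed thing).
The state is a dict: "time_s": time; "qpos": joint angles; "joint_vel": joint speeds; "tau": joint torques, N m; "ee_pos": TCP position; "eef_rot": TCP orientation; "force": force on the tool from outside, world axes, zero at the start; "moment": the same for the moment, N m; "grip_width": finger opening in m.
Only numpy, scipy, OpenCV 4.12 (cv2) and the standard library are available. Lean on these libraries where they do the work, as an engineer would, in place of code of your own. Each camera call takes 0.05 s, during which the arm holds its last target.

## Working session

There is one attempt and no reset: what is moved stays moved. The work goes in short steps, Python scripts to look and compute and a tool call to move; the robot and the scene stay as the last step left them, time stands still between calls to the robot, and variables do not carry over. Pictures are saved under pics/ and viewed, and the job is handed in when it is done.

Besides the shell and the picture viewer there is one more tool, called after "Call:" by a JSON object that holds its "name" and its "arguments". servo_tool: Moves the arm, as the interface text tells. Its arguments: {"type":"object","properties":{"rows":{"type":"array"},"newtons":{"type":"number"}},"required":["rows"]}

```bash
mkdir -p pics; cat > h.py <<'E'
import numpy as np,cv2
from station import ctrl,cams
names=["spout_tip","oiler","coarse_stone","fine_stone","green_stone","jar","knife","cork_block","tin"]
def ray(c,u,v):
    R=cv2.Rodrigues(np.array(c["rvec"],float))[0];t=np.array(c["tvec"],float).ravel()
    d=R.T@np.array([(u-c["cx"])/c["fx"],(v-c["cy"])/c["fy"],1]);return -R.T@t,d
def atz(c,u,v,z):
    o,d=ray(c,u,v);return o+d*(z-o[2])/d[2]
def dep(c,u,v):
    o,d=ray(c,u,v);return o+d*c["depth"][int(round(v)),int(round(u))]
E
python3 - <<'E'
from h import *
o=ctrl.get_obs();print(o["time_s"],o["ee_pos"],o["eef_rot"],o["grip_width"])
Z=dict(spout_tip=.181)
for n in ["top","side"]:
    c=cams.camera(n);cv2.imwrite(f"pics/{n}0.png",c["image"][:,:,::-1])
    print(n,ray(c,256,192)[0].round(3))
    np.savez(f"{n}0.npz",**{k:v for k,v in c.items()})
    for m in names:
        r=cams.place_of(c,m)
        for q in r[:2]:
            u,v=q["at"][0]*512,q["at"][1]*384
            print(m,round(q["p"],2),round(u),round(v),atz(c,u,v,Z.get(m,0)).round(3),dep(c,min(u,511),min(v,383)).round(3))
E
```

```text
0.0 [ 0.12843628 -0.5345218   0.20490013] [-3.14046345e+00 -3.65423899e-05  2.35791515e-01] 0.09395643676689036
top [ 0.39  -0.014  0.953]
spout_tip 0.64 400 197 [ 0.545 -0.321  0.181] [ 0.545 -0.322  0.179]
oiler 0.34 206 206 [0.539 0.136 0.   ] [0.533 0.131 0.035]
coarse_stone 0.68 262 239 [ 0.454 -0.018  0.   ] [ 0.452 -0.018  0.037]
fine_stone 0.95 303 232 [ 0.476 -0.128  0.   ] [ 0.473 -0.124  0.033]
green_stone 0.95 204 205 [0.542 0.142 0.   ] [0.536 0.137 0.035]
jar 0.92 137 239 [0.443 0.316 0.   ] [0.438 0.288 0.08 ]
knife 0.59 376 250 [ 0.436 -0.321  0.   ] [ 0.433 -0.299  0.069]
knife 0.55 327 149 [ 0.712 -0.195  0.   ] [ 0.706 -0.192  0.016]
cork_block 0.59 212 141 [0.725 0.13  0.   ] [0.712 0.124 0.037]
tin 0.65 163 144 [0.711 0.269 0.   ] [ 0.39  -0.014  0.953]
side [0.019 0.776 0.841]
spout_tip 0.73 314 139 [ 0.556 -0.324  0.181] [ 0.672 -0.561  0.039]
oiler 0.84 337 192 [ 0.464 -0.337  0.   ] [ 0.439 -0.273  0.048]
oiler 0.74 313 144 [ 0.687 -0.582  0.   ] [ 0.646 -0.5    0.051]
coarse_stone 0.94 292 248 [ 0.454 -0.018  0.   ] [0.436 0.015 0.035]
coarse_stone 0.58 189 242 [0.719 0.123 0.   ] [0.698 0.143 0.025]
fine_stone 0.74 310 225 [ 0.46  -0.133  0.   ] [ 0.446 -0.106  0.025]
fine_stone 0.16 224 336 [0.437 0.323 0.   ] [0.416 0.345 0.042]
green_stone 0.88 233 267 [0.551 0.134 0.   ] [0.53  0.16  0.033]
jar 0.95 224 335 [0.439 0.32  0.   ] [0.416 0.345 0.045]
knife 0.68 252 189 [ 0.716 -0.2    0.   ] [ 0.705 -0.185  0.013]
knife 0.5 224 331 [0.446 0.313 0.   ] [0.418 0.344 0.056]
tin 0.96 153 275 [0.713 0.274 0.   ] [0.689 0.292 0.029]
```

View pics/top0.png

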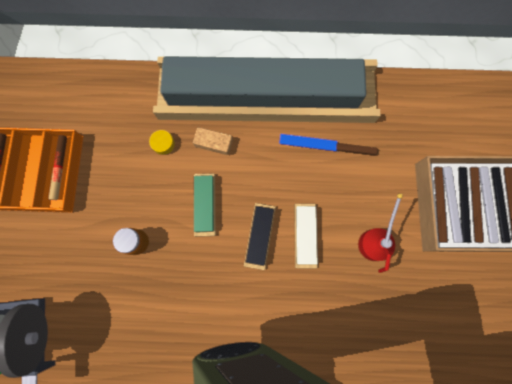

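View pics/side0.png

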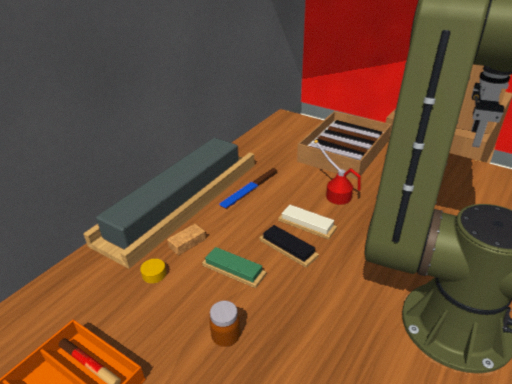

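The top view shows black stone at about (260,237), white at (306,236), green at (204,205), the spout tip at (400,196) and the can at (377,244). The network's oiler result at (206,206) is wrong because that is the green stone. I'll refine by colour and depth.

```bash
python3 - <<'E'
from h import *
c=dict(np.load("top0.npz"));s=dict(np.load("side0.npz"))
for k in(c,s):
    for q in("fx","fy","cx","cy"):k[q]=float(k[q])
H,W=384,512
def world(c):
    uu,vv=np.meshgrid(np.arange(W),np.arange(H))
    R=cv2.Rodrigues(c["rvec"])[0];t=c["tvec"].reshape(3)
    P=np.stack([(uu-c["cx"])/c["fx"],(vv-c["cy"])/c["fy"],np.ones_like(uu)],-1)*c["depth"][...,None]
    return (P-t)@R
for nm,k in(("top",c),("side",s)):
    P=world(k);hsv=cv2.cvtColor(k["image"],cv2.COLOR_RGB2HSV).astype(int);h,S,V=hsv[...,0],hsv[...,1],hsv[...,2]
    reg=(P[...,0]>.3)&(P[...,0]<.62)&(abs(P[...,2]-.034)<.008)&(k["depth"]>0)
    for n,m in(("black",(V<80)&(P[...,1]>-.09)&(P[...,1]<.06)),("white",(V>170)&(S<75)&(P[...,1]>-.2)&(P[...,1]<-.05)),("green",(h>60)&(h<95)&(S>80))):
        m=m&reg
        n_,l,st,ce=cv2.connectedComponentsWithStats(m.astype(np.uint8))
        i=1+np.argmax(st[1:,4]);pts=P[l==i]
        r=cv2.minAreaRect(pts[:,:2].astype(np.float32))
        print(nm,n,len(pts),np.array(r[0]).round(4),np.array(r[1]).round(3),round(r[2],1),"z",np.median(pts[:,2]).round(4),"mean",pts.mean(0).round(4))
    m=(P[...,2]>.12)&(P[...,2]<.2)&(P[...,1]<-.25)&(P[...,1]>-.36)&(P[...,0]>.4)&(P[...,0]<.6)
    v,u=np.nonzero(m); o=np.argsort(-P[m][:,2])[:12]
    print([(u[i],v[i],P[v[i],u[i]].round(3).tolist()) for i in o])
    box=(P[...,0]>.35)&(P[...,0]<.75)&(P[...,1]<-.36)&(P[...,2]>.02)
    print("rack max z",P[box][:,2].max() if box.any() else 0,P[box][:,1].max() if box.any() else 0)
# crops
a=c["image"][170:275,340:440,::-1];b=s["image"][120:215,290:390,::-1]
cv2.imwrite("pics/crops.png",np.hstack([cv2.resize(a,(400,400),interpolation=0),cv2.resize(b,(400,400),interpolation=0)]))
o1,d1=ray(c,400,196.5)
o2,d2=ray(s,315,141)
A=np.stack([d1,-d2],1);x=np.linalg.lstsq(A,o2-o1,rcond=None)[0];print(o1+d1*x[0],o2+d2*x[1])
E
```

```text
top black 1026 [ 0.4624 -0.013 ] [0.047 0.146] 81.8 z 0.0345 mean [ 0.4612 -0.0129  0.0345]
top white 1142 [ 0.4672 -0.1324] [0.149 0.05 ] 1.6 z 0.0346 mean [ 0.4665 -0.1322  0.0345]
top green 963 [0.5413 0.1382] [0.145 0.046] 4.0 z 0.0343 mean [0.5395 0.1381 0.0343]
[(np.int64(401), np.int64(195), [0.549, -0.322, 0.183]), (np.int64(399), np.int64(195), [0.549, -0.318, 0.183]), (np.int64(401), np.int64(196), [0.547, -0.323, 0.182]), (np.int64(400), np.int64(195), [0.549, -0.321, 0.182]), (np.int64(401), np.int64(197), [0.544, -0.323, 0.182]), (np.int64(400), np.int64(194), [0.551, -0.321, 0.181]), (np.int64(398), np.int64(195), [0.549, -0.317, 0.181]), (np.int64(399), np.int64(194), [0.551, -0.319, 0.18]), (np.int64(398), np.int64(194), [0.551, -0.317, 0.18]), (np.int64(397), np.int64(195), [0.549, -0.315, 0.18]), (np.int64(399), np.int64(197), [0.545, -0.319, 0.18]), (np.int64(400), np.int64(198), [0.542, -0.321, 0.18])]
rack max z 0.08053619726086053 -0.4345380945476883
side black 727 [ 0.4609 -0.0072] [0.053 0.152] 82.5 z 0.0345 mean [ 0.4573 -0.0039  0.034 ]
side white 604 [ 0.46
[... 251 characters left out ...]
0.318, 0.181]), (np.int64(316), np.int64(140), [0.549, -0.321, 0.18]), (np.int64(317), np.int64(141), [0.544, -0.318, 0.179]), (np.int64(315), np.int64(141), [0.549, -0.315, 0.179]), (np.int64(316), np.int64(142), [0.543, -0.311, 0.179]), (np.int64(315), np.int64(142), [0.547, -0.311, 0.177]), (np.int64(316), np.int64(141), [0.548, -0.319, 0.177]), (np.int64(317), np.int64(142), [0.543, -0.318, 0.175]), (np.int64(317), np.int64(143), [0.542, -0.315, 0.174]), (np.int64(316), np.int64(143), [0.545, -0.315, 0.173]), (np.int64(318), np.int64(143), [0.54, -0.318, 0.173])]
rack max z 0.08122304823194194 -0.4278480118826848
[ 0.54673576 -0.32289853  0.17527411] [ 0.55176082 -0.32049499  0.17533163]
```

View pics/crops.png

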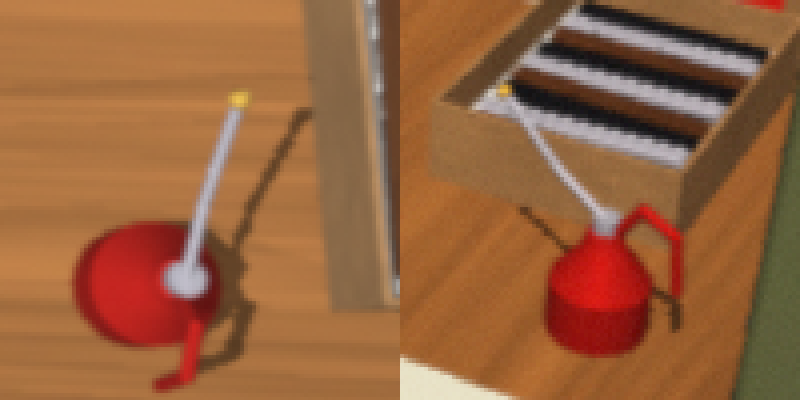

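Both cameras agree on the stones and the nozzle: spout tip about (0.548,-0.320,0.181), black (0.4615,-0.0115), white (0.467,-0.1315), with heights matching the listed ones. First I'll shut the fingers and raise the hand.

Call:
{"name": "servo_tool", "arguments": {"rows": [[0, 0, 0.008, 0, 0, 0, -1], [0, 0, 0.025, 0, 0, 0, -1], [0, 0, 0.045, 0, 0, 0, -1], [0, 0, 0.07, 0, 0, 0, -1], [0, 0, 0.095, 0, 0, 0, -1], [0, 0, 0.115, 0, 0, 0, -1], [0, 0, 0.125, 0, 0, 0, -1], [0, 0, 0.125, 0, 0, 0, -1]], "newtons": 5}}

```text
time_s: 1.67
ee_pos: [0.1286, -0.5352, 0.3328]
eef_rot: [3.138, 0.0, 0.236]
force: [0.9, 0.5, 0.3]
grip_width: 0.0441
```

Call:
{"name": "servo_tool", "arguments": {"rows": [[0.01, 0.005, 0, 0, 0, 0, -1], [0.03, 0.015, 0, 0, 0, 0, -1], [0.06, 0.03, 0, 0, 0, 0, -1], [0.09, 0.045, 0, 0, 0, 0, -1], [0.12, 0.06, 0, 0, 0, 0, -1], [0.15, 0.075, 0, 0, 0, 0, -1], [0.18, 0.09, 0, 0, 0, 0, -1], [0.21, 0.107, 0, 0, 0, 0, -1]]}}

```text
time_s: 2.33
ee_pos: [0.3402, -0.4265, 0.3313]
eef_rot: [3.14, 0.001, 0.236]
force: [0.4, -0.8, -0.2]
grip_width: 0.0005
```

Call:
{"name": "servo_tool", "arguments": {"rows": [[0.03, 0.015, 0, 0, 0, 0, -1], [0.06, 0.03, 0, 0, 0, 0, -1], [0.09, 0.045, 0, 0, 0, 0, -1], [0.12, 0.06, 0, 0, 0, 0, -1], [0.15, 0.077, 0, 0, 0, 0, -1], [0.175, 0.09, 0, 0, 0, 0, -1], [0.19, 0.098, 0, 0, 0, 0, -1], [0.195, 0.1, 0, 0, 0, 0, -1]]}}

```text
time_s: 3.0
ee_pos: [0.5372, -0.324, 0.3291]
eef_rot: [-3.141, 0.003, 0.239]
force: [-0.8, -0.3, -0.0]
grip_width: 0.0002
```

Correct sideways, then look from the wrist before descending.

Call:
{"name": "servo_tool", "arguments": {"rows": [[0.005, 0.002, 0, 0, 0, 0, -1], [0.011, 0.0045, 0, 0, 0, 0, -1], [0.011, 0.0045, 0, 0, 0, 0, -1], [0.011, 0.0045, 0, 0, 0, 0, -1], [0.011, 0.0045, 0, 0, 0, 0, -1], [0.011, 0.0045, 0, 0, 0, 0, -1], [0.011, 0.0045, 0, 0, 0, 0, -1], [0.011, 0.0045, 0, 0, 0, 0, -1]]}}

```text
time_s: 3.67
ee_pos: [0.5479, -0.3197, 0.3293]
eef_rot: [-3.141, 0.003, 0.238]
force: [-0.3, 0.0, -0.5]
grip_width: 0.0006
```

```bash
python3 - <<'E'
from h import *
from scipy.spatial.transform import Rotation as Ro
o=ctrl.get_obs();p=np.array(o["ee_pos"]);R=Ro.from_euler("xyz",o["eef_rot"]).as_matrix();print(o["time_s"],p.round(4))
c=cams.camera("wrist");he=np.array(c["hand_eye"])
cv2.imwrite("pics/wrist1.png",c["image"][:,:,::-1])
def W(u,v,d):
    x=np.array([(u-c["cx"])/c["fx"]*d,(v-c["cy"])/c["fy"]*d,d,1]);return p+R@(he@x)[:3]
for q in cams.place_of(c,"spout_tip")[:2]:
    u,v=q["at"][0]*512,q["at"][1]*384;d=c["depth"][int(v),int(u)]
    print(q["p"],u,v,d,W(u,v,d).round(4))
    C=W(0,0,0);D=W(u,v,1)-C;print("at z",(C+D*(.181-C[2])/D[2]).round(4))
uu,vv=np.meshgrid(np.arange(512),np.arange(384))
dd=c["depth"];X=np.stack([(uu-c["cx"])/c["fx"]*dd,(vv-c["cy"])/c["fy"]*dd,dd,np.ones_like(dd)],-1)
P=p+(X@he.T)[...,:3]@R.T
m=(dd>0)&(P[...,2]>.172)&(P[...,2]<.19)&(np.hypot(P[...,0]-.548,P[...,1]+.32)<.04)
print(m.sum(),P[m].mean(0) if m.any() else 0,P[m].max(0) if m.any() else 0, P[m].min(0) if m.any() else 0)
c=cams.camera("side");cv2.imwrite("pics/side1.png",c["image"][:,:,::-1])
E
```

```text
3.6667 [ 0.5479 -0.3197  0.3293]
0.81 256.6144 183.7824 0.33823696 [ 0.5482 -0.3176  0.1789]
at z [ 0.5486 -0.3174  0.181 ]
90 [ 0.54963859 -0.31910646  0.1784088 ] [ 0.55502798 -0.31377579  0.1817736 ] [ 0.54043617 -0.32475384  0.17239784]
```

View pics/wrist1.png

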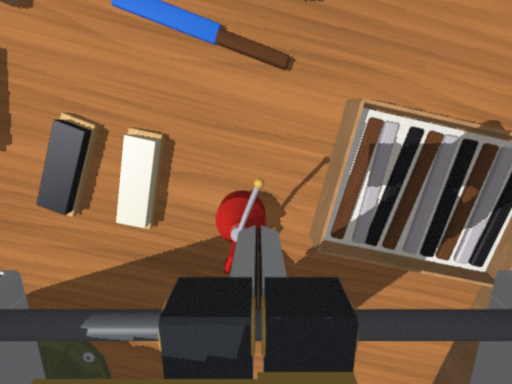

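The wrist view shows the brass nozzle at (258,183), straight ahead of the shut fingers. The estimate of (0.549,-0.319,0.181) matches, so I'll descend 118 mm.

Call:
{"name": "servo_tool", "arguments": {"rows": [[0.001, 0.001, -0.01, 0, 0, 0, -1], [0.001, 0.001, -0.025, 0, 0, 0, -1], [0.001, 0.001, -0.045, 0, 0, 0, -1], [0.001, 0.001, -0.065, 0, 0, 0, -1], [0.001, 0.001, -0.083, 0, 0, 0, -1], [0.001, 0.001, -0.098, 0, 0, 0, -1], [0.001, 0.001, -0.11, 0, 0, 0, -1], [0.001, 0.001, -0.117, 0, 0, 0, -1]]}}

```text
time_s: 4.48
ee_pos: [0.5487, -0.3182, 0.2101]
eef_rot: [-3.139, 0.004, 0.239]
force: [-0.3, 0.2, -0.3]
grip_width: 0.0007
```

Call:
{"name": "servo_tool", "arguments": {"rows": [[0, 0, 0, 0, 0, 0, -1], [0, 0, 0, 0, 0, 0, -1], [0, 0, 0, 0, 0, 0, -1], [0, 0, 0, 0, 0, 0, -1], [0, 0, 0, 0, 0, 0, -1], [0, 0, 0, 0, 0, 0, -1], [0, 0, 0, 0, 0, 0, -1], [0, 0, 0, 0, 0, 0, -1]]}}

```text
time_s: 5.15
ee_pos: [0.5488, -0.3183, 0.2103]
eef_rot: [-3.14, 0.004, 0.239]
force: [-0.6, 0.1, 0.0]
grip_width: 0.0004
```

```bash
python3 - <<'E'
from h import *
print(ctrl.get_obs()["ee_pos"])
c=cams.camera("side");s=cams.camera("top")
cv2.imwrite("pics/s2.png",np.hstack([cv2.resize(c["image"][90:215,260:390,::-1],(400,400)),cv2.resize(s["image"][130:275,330:450,::-1],(400,400))]))
E
```

```text
[ 0.54875968 -0.3182678   0.21028397]
```

View pics/s2.png

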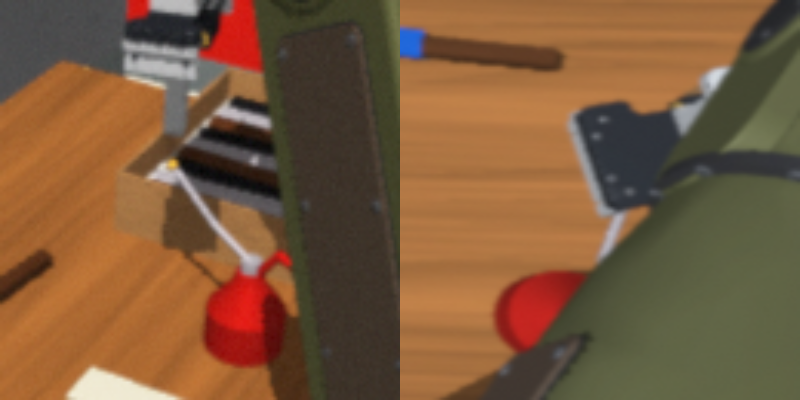

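The left crop (side camera) shows the fingertips right above the nozzle at (172,162), with a gap, and the can is undisturbed. I'll hold here for 2.7 s more.

Call:
{"name": "servo_tool", "arguments": {"rows": [[0, 0, 0, 0, 0, 0, -1], [0, 0, 0, 0, 0, 0, -1], [0, 0, 0, 0, 0, 0, -1], [0, 0, 0, 0, 0, 0, -1], [0, 0, 0, 0, 0, 0, -1], [0, 0, 0, 0, 0, 0, -1], [0, 0, 0, 0, 0, 0, -1], [0, 0, 0, 0, 0, 0, -1]]}}

```text
time_s: 5.92
ee_pos: [0.5487, -0.3183, 0.2102]
eef_rot: [-3.139, 0.004, 0.239]
force: [0.6, -0.0, -0.6]
grip_width: 0.0004
```

Call:
{"name": "servo_tool", "arguments": {"rows": [[0, 0, 0, 0, 0, 0, -1], [0, 0, 0, 0, 0, 0, -1], [0, 0, 0, 0, 0, 0, -1], [0, 0, 0, 0, 0, 0, -1], [0, 0, 0, 0, 0, 0, -1], [0, 0, 0, 0, 0, 0, -1], [0, 0, 0, 0, 0, 0, -1], [0, 0, 0, 0, 0, 0, -1]]}}

```text
time_s: 6.58
ee_pos: [0.5487, -0.3182, 0.2101]
eef_rot: [-3.139, 0.004, 0.239]
force: [0.5, 0.1, 0.3]
grip_width: 0.0003
```

Call:
{"name": "servo_tool", "arguments": {"rows": [[0, 0, 0, 0, 0, 0, -1], [0, 0, 0, 0, 0, 0, -1], [0, 0, 0, 0, 0, 0, -1], [0, 0, 0, 0, 0, 0, -1], [0, 0, 0, 0, 0, 0, -1], [0, 0, 0, 0, 0, 0, -1], [0, 0, 0, 0, 0, 0, -1], [0, 0, 0, 0, 0, 0, -1]]}}

```text
time_s: 7.25
ee_pos: [0.5487, -0.3182, 0.2102]
eef_rot: [-3.139, 0.004, 0.239]
force: [-0.1, -0.7, -0.1]
grip_width: 0.0005
```

Call:
{"name": "servo_tool", "arguments": {"rows": [[0, 0, 0, 0, 0, 0, -1], [0, 0, 0.008, 0, 0, 0, -1], [0, 0, 0.025, 0, 0, 0, -1], [0, 0, 0.045, 0, 0, 0, -1], [0, 0, 0.07, 0, 0, 0, -1], [0, 0, 0.095, 0, 0, 0, -1], [0, 0, 0.112, 0, 0, 0, -1], [0, 0, 0.12, 0, 0, 0, -1]]}}

```text
time_s: 7.92
ee_pos: [0.549, -0.3184, 0.3337]
eef_rot: [3.141, 0.001, 0.239]
force: [0.2, -0.4, 0.4]
grip_width: 0.0006
```

Call:
{"name": "servo_tool", "arguments": {"rows": [[-0.003, 0.01, 0, 0, 0, 0, -1], [-0.008, 0.03, 0, 0, 0, 0, -1], [-0.016, 0.055, 0, 0, 0, 0, -1], [-0.024, 0.083, 0, 0, 0, 0, -1], [-0.032, 0.111, 0, 0, 0, 0, -1], [-0.04, 0.139, 0, 0, 0, 0, -1], [-0.048, 0.167, 0, 0, 0, 0, -1], [-0.055, 0.195, 0, 0, 0, 0, -1]]}}

```text
time_s: 8.58
ee_pos: [0.4926, -0.1215, 0.3326]
eef_rot: [3.141, 0.002, 0.239]
force: [0.7, 0.5, 1.1]
grip_width: 0.0005
```

Call:
{"name": "servo_tool", "arguments": {"rows": [[-0.008, 0.026, 0, 0, 0, 0, -1], [-0.015, 0.052, 0, 0, 0, 0, -1], [-0.022, 0.076, 0, 0, 0, 0, -1], [-0.028, 0.095, 0, 0, 0, 0, -1], [-0.031, 0.107, 0, 0, 0, 0, -1], [-0.032, 0.112, 0, 0, 0, 0, -1], [-0.032, 0.112, 0, 0, 0, 0, -1], [-0.032, 0.112, 0, 0, 0, 0, -1]]}}

```text
time_s: 9.25
ee_pos: [0.4607, -0.0099, 0.3322]
eef_rot: [3.141, 0.003, 0.239]
force: [0.3, -0.0, 0.4]
grip_width: 0.0007
```

```bash
cat > w.py <<'E'
from h import *
from scipy.spatial.transform import Rotation as Ro
import sys
o=ctrl.get_obs();p=np.array(o["ee_pos"]);R=Ro.from_euler("xyz",o["eef_rot"]).as_matrix();print(o["time_s"],p.round(4))
c=cams.camera("wrist");he=np.array(c["hand_eye"])
cv2.imwrite(f"pics/{sys.argv[1]}.png",c["image"][:,:,::-1])
uu,vv=np.meshgrid(np.arange(512),np.arange(384))
dd=c["depth"];X=np.stack([(uu-c["cx"])/c["fx"]*dd,(vv-c["cy"])/c["fy"]*dd,dd,np.ones_like(dd)],-1)
P=p+(X@he.T)[...,:3]@R.T
hsv=cv2.cvtColor(c["image"],cv2.COLOR_RGB2HSV).astype(int);h,S,V=hsv[...,0],hsv[...,1],hsv[...,2]
reg=(dd>0)&(abs(P[...,2]-.034)<.008)&(P[...,0]<.62)&(P[...,0]>.36)
for n,m in(("black",(V<80)&(P[...,1]>-.09)&(P[...,1]<.06)),("white",(V>150)&(S<75)&(P[...,1]>-.2)&(P[...,1]<-.05))):
    m=m&reg
    n_,l,st,ce=cv2.connectedComponentsWithStats(m.astype(np.uint8))
    i=1+np.argmax(st[1:,4]);pts=P[l==i];r=cv2.minAreaRect(pts[:,:2].astype(np.float32))
    print(n,len(pts),np.array(r[0]).round(4),np.array(r[1]).round(3),"z",np.median(pts[:,2]).round(4))
E
python3 w.py wrist2
```

```text
9.25 [ 0.4607 -0.0099  0.3322]
black 2718 [ 0.4638 -0.0104] [0.048 0.148] z 0.0337
white 2820 [ 0.4686 -0.1303] [0.15  0.051] z 0.0337
```

View pics/wrist2.png

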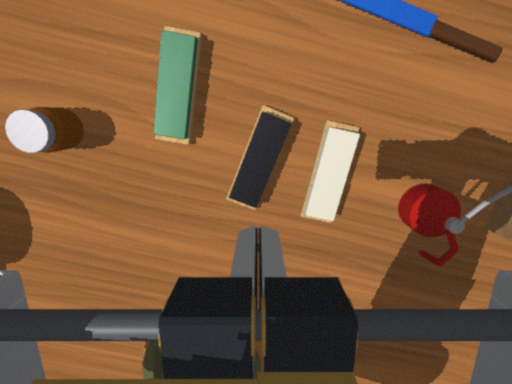

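The wrist view shows the black stone at (261,157) and white at (332,172), and its measurements agree within about 2 mm. Now I'll descend over the black stone.

Call:
{"name": "servo_tool", "arguments": {"rows": [[0.001, 0, -0.01, 0, 0, 0, -1], [0.001, -0.001, -0.03, 0, 0, 0, -1], [0.001, -0.001, -0.055, 0, 0, 0, -1], [0.001, -0.001, -0.08, 0, 0, 0, -1], [0.001, -0.001, -0.105, 0, 0, 0, -1], [0.001, -0.001, -0.13, 0, 0, 0, -1], [0.001, -0.001, -0.15, 0, 0, 0, -1], [0.001, -0.001, -0.165, 0, 0, 0, -1]]}}

```text
time_s: 9.97
ee_pos: [0.4609, -0.0118, 0.1644]
eef_rot: [-3.141, 0.005, 0.237]
force: [0.3, 0.2, 0.3]
grip_width: 0.0006
```

Call:
{"name": "servo_tool", "arguments": {"rows": [[0, 0, -0.015, 0, 0, 0, -1], [0, 0, -0.033, 0, 0, 0, -1], [0, 0, -0.05, 0, 0, 0, -1], [0, 0, -0.066, 0, 0, 0, -1], [0, 0, -0.08, 0, 0, 0, -1], [0, 0, -0.091, 0, 0, 0, -1], [0, 0, -0.099, 0, 0, 0, -1], [0, 0, -0.101, 0, 0, 0, -1]]}}

```text
time_s: 10.63
ee_pos: [0.4601, -0.0122, 0.0617]
eef_rot: [-3.14, 0.008, 0.236]
force: [0.8, 0.2, -0.1]
grip_width: 0.0003
```

Call:
{"name": "servo_tool", "arguments": {"rows": [[0, 0, 0, 0, 0, 0, -1], [0, 0, 0, 0, 0, 0, -1], [0, 0, 0, 0, 0, 0, -1], [0, 0, 0, 0, 0, 0, -1], [0, 0, 0, 0, 0, 0, -1], [0, 0, 0, 0, 0, 0, -1], [0, 0, 0, 0, 0, 0, -1], [0, 0, 0, 0, 0, 0, -1]]}}

```text
time_s: 11.3
ee_pos: [0.4602, -0.0122, 0.0618]
eef_rot: [-3.14, 0.007, 0.236]
force: [-0.6, -0.1, 0.0]
grip_width: 0.0005
```

Correct by 2 mm, then hold.

Call:
{"name": "servo_tool", "arguments": {"rows": [[0.002, 0.001, 0.002, 0, 0, 0, -1], [0.002, 0.001, 0.002, 0, 0, 0, -1], [0.002, 0.001, 0.002, 0, 0, 0, -1], [0.002, 0.001, 0.002, 0, 0, 0, -1], [0.002, 0.001, 0.002, 0, 0, 0, -1], [0.002, 0.001, 0.002, 0, 0, 0, -1], [0.002, 0.001, 0.002, 0, 0, 0, -1], [0.002, 0.001, 0.002, 0, 0, 0, -1]]}}

```text
time_s: 11.97
ee_pos: [0.4621, -0.0112, 0.0638]
eef_rot: [-3.14, 0.007, 0.236]
force: [0.2, 0.2, 0.5]
grip_width: 0.0005
```

Call:
{"name": "servo_tool", "arguments": {"rows": [[0, 0, 0, 0, 0, 0, -1], [0, 0, 0, 0, 0, 0, -1], [0, 0, 0, 0, 0, 0, -1], [0, 0, 0, 0, 0, 0, -1], [0, 0, 0, 0, 0, 0, -1], [0, 0, 0, 0, 0, 0, -1], [0, 0, 0, 0, 0, 0, -1], [0, 0, 0, 0, 0, 0, -1]]}}

```text
time_s: 12.63
ee_pos: [0.4621, -0.0112, 0.0637]
eef_rot: [-3.14, 0.008, 0.236]
force: [0.3, 0.1, -0.2]
grip_width: 0.0006
```

Call:
{"name": "servo_tool", "arguments": {"rows": [[0, 0, 0, 0, 0, 0, -1], [0, 0, 0, 0, 0, 0, -1], [0, 0, 0, 0, 0, 0, -1], [0, 0, 0, 0, 0, 0, -1], [0, 0, 0, 0, 0, 0, -1], [0, 0, 0, 0, 0, 0, -1], [0, 0, 0, 0, 0, 0, -1], [0, 0, 0, 0, 0, 0, -1]]}}

```text
time_s: 13.3
ee_pos: [0.4621, -0.0112, 0.0638]
eef_rot: [-3.14, 0.008, 0.236]
force: [0.8, 0.2, 0.1]
grip_width: 0.0008
```

Call:
{"name": "servo_tool", "arguments": {"rows": [[0, 0, 0, 0, 0, 0, -1], [0, 0, 0, 0, 0, 0, -1], [0, 0, 0, 0, 0, 0, -1], [0, 0, 0, 0, 0, 0, -1], [0, 0, 0, 0, 0, 0, -1], [0, 0, 0, 0, 0, 0, -1], [0, 0, 0, 0, 0, 0, -1], [0, 0, 0, 0, 0, 0, -1]]}}

```text
time_s: 13.97
ee_pos: [0.4621, -0.0112, 0.0637]
eef_rot: [-3.14, 0.008, 0.236]
force: [-0.8, 0.1, -0.1]
grip_width: 0.0005
```

Call:
{"name": "servo_tool", "arguments": {"rows": [[0, 0, 0.008, 0, 0, 0, -1], [0, 0, 0.025, 0, 0, 0, -1], [0, 0, 0.05, 0, 0, 0, -1], [0, 0, 0.08, 0, 0, 0, -1], [0, 0, 0.11, 0, 0, 0, -1], [0, 0, 0.14, 0, 0, 0, -1], [0, 0, 0.165, 0, 0, 0, -1], [0, 0, 0.18, 0, 0, 0, -1]]}}

```text
time_s: 14.63
ee_pos: [0.4625, -0.0112, 0.2474]
eef_rot: [-3.141, 0.004, 0.236]
force: [-0.1, -0.4, -0.1]
grip_width: 0.0004
```

Call:
{"name": "servo_tool", "arguments": {"rows": [[0, -0.008, 0, 0, 0, 0, -1], [0.001, -0.028, 0, 0, 0, 0, -1], [0.002, -0.053, 0, 0, 0, 0, -1], [0.003, -0.078, 0, 0, 0, 0, -1], [0.004, -0.1, 0, 0, 0, 0, -1], [0.005, -0.115, 0, 0, 0, 0, -1], [0.006, -0.12, 0, 0, 0, 0, -1], [0.006, -0.12, 0, 0, 0, 0, -1]]}}

```text
time_s: 15.3
ee_pos: [0.4682, -0.1321, 0.2467]
eef_rot: [-3.141, 0.005, 0.235]
force: [-0.1, 0.1, 0.0]
grip_width: 0.0005
```

```bash
python3 w.py wrist3
```

```text
15.3 [ 0.4682 -0.1321  0.2467]
black 4170 [ 0.4637 -0.0108] [0.048 0.148] z 0.0337
white 4064 [ 0.4685 -0.1307] [0.15 0.05] z 0.0337
```

View pics/wrist3.png

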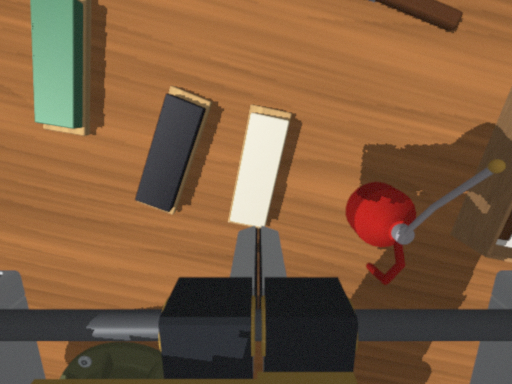

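The wrist view shows the white stone at (260,167), in line with the fingers, and nothing has moved. I'll descend 182 mm. The oil can stays about 0.13 m to the side.

Call:
{"name": "servo_tool", "arguments": {"rows": [[0, 0.001, -0.01, 0, 0, 0, -1], [0, 0.001, -0.028, 0, 0, 0, -1], [0, 0.001, -0.05, 0, 0, 0, -1], [0, 0.001, -0.072, 0, 0, 0, -1], [0, 0.001, -0.092, 0, 0, 0, -1], [0, 0.001, -0.11, 0, 0, 0, -1], [0, 0.001, -0.124, 0, 0, 0, -1], [0, 0.001, -0.132, 0, 0, 0, -1]]}}

```text
time_s: 16.02
ee_pos: [0.4673, -0.129, 0.1126]
eef_rot: [-3.139, 0.007, 0.237]
force: [0.2, -0.1, -0.3]
grip_width: 0.0006
```

Call:
{"name": "servo_tool", "arguments": {"rows": [[0, 0, -0.008, 0, 0, 0, -1], [0, 0, -0.018, 0, 0, 0, -1], [0, 0, -0.028, 0, 0, 0, -1], [0, 0, -0.036, 0, 0, 0, -1], [0, 0, -0.043, 0, 0, 0, -1], [0, 0, -0.047, 0, 0, 0, -1], [0, 0, -0.048, 0, 0, 0, -1], [0, 0, -0.048, 0, 0, 0, -1]]}}

```text
time_s: 16.68
ee_pos: [0.4674, -0.129, 0.0645]
eef_rot: [-3.139, 0.007, 0.237]
force: [-0.1, -0.2, -0.2]
grip_width: 0.0001
```

Call:
{"name": "servo_tool", "arguments": {"rows": [[0, 0, 0, 0, 0, 0, -1], [0, 0, 0, 0, 0, 0, -1], [0, 0, 0, 0, 0, 0, -1], [0, 0, 0, 0, 0, 0, -1], [0, 0, 0, 0, 0, 0, -1], [0, 0, 0, 0, 0, 0, -1], [0, 0, 0, 0, 0, 0, -1], [0, 0, 0, 0, 0, 0, -1]]}}

```text
time_s: 17.35
ee_pos: [0.4674, -0.1291, 0.0645]
eef_rot: [-3.139, 0.007, 0.237]
force: [-0.3, 0.0, 0.4]
grip_width: 0.0003
```

Call:
{"name": "servo_tool", "arguments": {"rows": [[0, 0, 0, 0, 0, 0, -1], [0, 0, 0, 0, 0, 0, -1], [0, 0, 0, 0, 0, 0, -1], [0, 0, 0, 0, 0, 0, -1], [0, 0, 0, 0, 0, 0, -1], [0, 0, 0, 0, 0, 0, -1], [0, 0, 0, 0, 0, 0, -1], [0, 0, 0, 0, 0, 0, -1]]}}

```text
time_s: 18.02
ee_pos: [0.4674, -0.1291, 0.0646]
eef_rot: [-3.139, 0.007, 0.237]
force: [1.0, -0.0, 0.0]
grip_width: 0.0003
```

Call:
{"name": "servo_tool", "arguments": {"rows": [[0, 0, 0, 0, 0, 0, -1], [0, 0, 0, 0, 0, 0, -1], [0, 0, 0, 0, 0, 0, -1], [0, 0, 0, 0, 0, 0, -1], [0, 0, 0, 0, 0, 0, -1], [0, 0, 0, 0, 0, 0, -1], [0, 0, 0, 0, 0, 0, -1], [0, 0, 0, 0, 0, 0, -1]]}}

```text
time_s: 18.68
ee_pos: [0.4674, -0.1291, 0.0646]
eef_rot: [-3.139, 0.007, 0.237]
force: [0.4, 0.5, -0.7]
grip_width: 0.0006
```

Call:
{"name": "servo_tool", "arguments": {"rows": [[0, 0, 0, 0, 0, 0, -1], [0, 0, 0, 0, 0, 0, -1], [0, 0, 0, 0, 0, 0, -1], [0, 0, 0, 0, 0, 0, -1], [0, 0, 0, 0, 0, 0, -1], [0, 0, 0, 0, 0, 0, -1], [0, 0, 0, 0, 0, 0, -1], [0, 0, 0, 0, 0, 0, -1]]}}

```text
time_s: 19.35
ee_pos: [0.4674, -0.1291, 0.0646]
eef_rot: [-3.139, 0.007, 0.237]
force: [0.4, 0.3, 0.5]
grip_width: 0.0003
```

```bash
python3 - <<'E'
from h import *
o=ctrl.get_obs();print(o["time_s"],o["ee_pos"],o["force"])
c=cams.camera("side");cv2.imwrite("pics/s4.png",c["image"][:,:,::-1])
E
```

```text
19.35 [ 0.4673879  -0.12909422  0.06456114] [0.36973637 0.29318265 0.54314293]
```

View pics/s4.png

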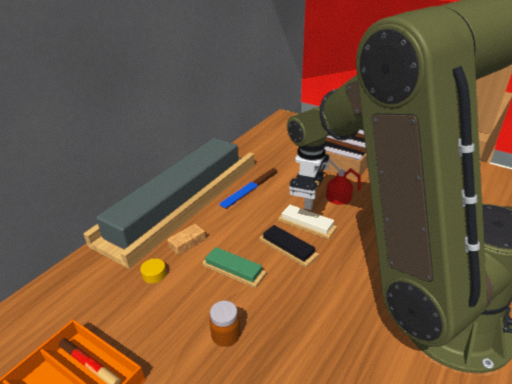

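The side view shows the fingers above the middle of the white stone at (308,212), with the can upright at (340,187) and everything else in its place. I'm handing in.

```bash
python3 -c "
from station import hand_in
print(hand_in())"
```

```text
the job is handed in; nothing more can be done
None
```

I pointed with the shut fingers at the spout tip, then the black stone, then the white stone, and handed in still pointing at the white stone. The clock read 19.35 s, well under the 56 s limit.

| Spot | Fingertips above it | Held |
|---|---|---|
| Spout tip | about 29 mm | about 2.8 s |
| Black stone | about 30 mm | about 2.7 s within 2 mm of the target (a small correction came first) |
| White stone | about 30 mm | about 2.7 s until hand-in |

Between spots I raised the hand to 0.33 m and then 0.25 m. I never went near the green stone.

- **Last checks:** The measured force stayed around 1 N or less, which is sensor noise. In the last side picture every visible object was where it began and the oil can was upright.
- **Small disagreements:** The cameras differed by about 1–6 mm on the stone centres, and I aimed between them. At the white stone the tip is about 2 mm off my aim sideways, well within the stone. In the first top view, the network's oil can result fell on the green stone, so I ignored it.

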